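Feed a note pad into the stack cutter with the push stick and shut its guard

TASK

Load the green block of sticky notes into the desktop stack cutter, ready for cutting. With the held wooden push stick, never with the gripper itself, first press the block flat against the side fence while it is still on the feed table, then slide it along the fence, staying against it all the way, under the raised blade until it stops square against the back gauge. Finish with the yellow-framed guard pushed down until it snaps shut past its roller catch and the push stick lying flat on the desk or its papers, clear of the cutter; leave everything else where it is.

Things in the scene. Friction and masses are not known exactly. Their poses are not given: they have to be found in the camera images.
- cutter: Blue and grey stack cutter, fixed. Origin under the bed near the blade; x to the fence, feed direction -y, z up. Grey bed x -107..98, y -125..225, top z 10. Aluminium fence: face x=40, y -85..215, top z 32. Back gauge: face y=-60, top z 36. Blue beam and pillars y -55..-5, up to z 122, handwheel to 153; clear passage under the clamp z 10..50, x -77..64. Catch bracket x 85..97, y 94, z to 80. (mm)
- guard (a joint): Guard hinge, rad: 0 = snapped shut (guard slopes 0.57 rad below level), grows as it opens upward, 2.2 at most; starts 1.75 to 2.1. Stiff, stays where left (about 0.1 N m). Axis along the cutter's x through y 12, z 112 mm. Closing, it meets the sprung roller at about 0.19 and needs about 6 to 7 N on the lip to pass it and snap home; pushed short of that it stays ajar.
- guard_lip (a point): On the upper (outer) face of the guard's free edge bar, 114 mm from the hinge axis, mid-width. Guard: clear flat panel in a yellow frame, 160 mm wide, 8 mm thick, 124 mm long from the hinge, black rubber bead on the free edge. Shut, the lip lies at about y 110, z 54 mm in the cutter frame; push it from its back, then press it down from above.
- note_pad: Loose block of green sticky notes, 76 x 76 x 17 mm, 60 to 130 g, lying on the cutter's bed short of the blade, 6 to 30 mm off the fence and up to 0.12 rad askew. Origin at the centre of its underside within 1 mm, x and y along its sides. Home against fence and back gauge its origin is at x 1.5, y -22.5 mm in the cutter frame, its axes parallel to the cutter's.
- push_stick: Loose wooden push stick, 90 g, lying flat on the papers (7.6 mm above the desk). Origin under it; x points along it to the nose, z up. Sole 12 mm thick, 22 mm wide, x -135..98. Raised handle x -125..-15, 26 mm wide, top z 34 mm. At the nose two jaws, 24 mm long, 14 mm thick, at 45 degrees either side of x, form a right-angled mouth that takes a corner of the block.
- stick_grip (a point): Grip point of the push stick: middle of the raised handle's width, x -40 mm, 21 mm above its underside; take it from above across the 26 mm width.
- stick_mouth (a point): Apex of the stick's right-angled mouth, x +100 mm (140 mm ahead of the grip point), 6 mm above its underside.
- stapler: Black stapler, 36 x 148 x 49 mm, bystander; origin under its centre.
- calculator: Desk calculator, 128 x 86 x 16 mm, bystander; origin under its centre.
- tape_masking: Roll of tan masking tape lying flat, 107 mm across, 37 mm high, bystander; origin under its centre.
- marker: White marker pen with black cap, 132 mm long, 19 mm thick, bystander; origin under its centre.

How it is judged:
On the way, in this order (a step that is already met when the one before it is completed fails the run):
1. the block is flat against the fence on the feed table, before the blade (x of note_pad in the frame of cutter above -0.0025 m and angle between the x axis of note_pad and the x axis of cutter, either way round below 0.06 rad and y of note_pad in the frame of cutter above 0.03 m), for 0.1 s.
2. the block is home, square against fence and back gauge (x of note_pad in the frame of cutter above -0.0018 m and y of note_pad in the frame of cutter below -0.0193 m and angle between the x axis of note_pad and the x axis of cutter, either way round below 0.04 rad and z of note_pad in the frame of cutter below 0.013 m), for 0.2 s.
At the end, for the whole second after the job is handed in: The block lies on the bed within about 3 mm of the fence and of the back gauge and square to them within 0.04 rad; the guard is snapped shut (under 0.04 rad); the push stick lies flat and still on the desk or papers, not touching the cutter (all of step 2 and value of joint guard below 0.04 rad and height (world z) of push_stick below 0.012 m and angle between push_stick's own z axis and vertical below 0.1 rad and contact force between push_stick and cutter below 0.05 N and linear speed of push_stick below 0.02 m/s and linear speed of note_pad below 0.01 m/s).
It fails at once if the gripper or arm touches the block (contact force between any of the fingers, the arm and note_pad above 0.3 N).
It fails at once if the block leaves the fence (over 8 mm off it or 0.12 rad askew) once its front edge is under the blade (y of note_pad in the frame of cutter below 0.025 m and (x of note_pad in the frame of cutter below -0.0065 m or angle between the x axis of note_pad and the x axis of cutter, either way round above 0.12 rad)).
It fails at once if a bystander is moved over 20 mm (distance of any of stapler, calculator, tape_masking, marker from where it was at the start of the episode above 0.02 m).
It also fails if it takes over 58 s, if anything falls off the work surface, if the arm or the gripper's body presses on something with over 40 N, if the wrist force passes 120 N, or if a joint passes its speed limit or range.

ROBOT

A 6-joint arm with a two-finger parallel gripper is mounted at the origin on a cart in front of the work surface, level with it; the furniture and walls round the work are solid. World frame = base frame: x ahead of the robot, y to its left, z up, the work surface at z = 0. Lengths are in m, angles in rad, forces in N, time in s.
With the tool pointing down it reaches from about 0.35 to 0.775 m from the base axis. Payload 5.5 kg.
Tool frame: the origin (TCP) lies midway between the tips of the shut fingers; the grasp point (between the pads) lies 19 mm behind it; z points along the fingers, y is the line along which they close (so a half turn about z gives the same grasp; the last joint's range is limited). The gripper opens to 85 mm and grips with 20 to 120 N. Pads are 22 mm wide; open, the fingers measure 114 mm over their backs; the gripper's body (76 mm by 85 mm) begins 54 mm behind the grasp point. The pads swing forward as they close: fully open they stand 13 mm farther back than shut.
Start: joints at [1.092, 0.313, 0.046, 1.304, 0, 1.431], TCP at [0.191, 0.542, 0.231] pointing down, gripper open.
Joint ranges: [-2.76, 2.76], [-0.86, 1.69], [-1.03, 1.26], [-2.2, 2.34], [-1.47, 1.5], [-3.14, 3.14]. Speed limits (rad/s): [2.57, 2.57, 3.14, 3.14, 3.14, 3.14].

INTERFACE

Orientations are given as a unit quaternion [w, x, y, z].
In Python, from workcell import env gives the robot as it stands. The module is installed in compiled form; this text tells all that it offers.
- The arm moves only by the tool carry_out, never from a script. Its argument "series" is a list of rows, each an object with "delta_rot": the turn, a rotation vector about the world's x, y, z normalised to -1 to 1, where 1 is 0.1 rad, a list of three; "travel": the shift along the world's x, y, z normalised to -1 to 1, where 1 is 0.025 m, a list of three; "fingers": the closure, from -1 (fully open) to 1 (shut). In form: [{"delta_rot": [ax, ay, az], "travel": [tx, ty, tz], "fingers": fingers}, ...]. A call has 1 to 5 rows; each row shifts and turns the commanded pose from where the row before left it; what a row does not reach is not made up. A row lasts 1/8 s, in which the tool goes at most 62.5 mm and 10.7 degrees, less where a joint would pass 70% of its speed; a pose out of reach is approached as far as the arm can. A call with a number of a shift or a turn outside -1 to 1 is refused whole. A call with a gripper value outside its range is refused whole. The fingers move at their own pace and stop on an object; "squeeze" is the grip in N (left out, the last holds). Time passes only in rows, so rows that do not move let the fingers close. It gives the time, the measured TCP pose, the force, the opening and the grip force at its end, in the units of the state.
- env.get_state(): the state, without advancing time (a new reading comes with each control period).
- env.read_camera(name): name is "side" or "top" or "wrist"; returns a dict with "color" (480x640x3 uint8, red, green, blue), "fx", "fy", "cx", "cy" (pixels), "world_from_camera" (4x4, takes a point from camera to world coordinates); the wrist camera has in their place "hand_eye" (4x4, takes a point from camera to tool coordinates, whose origin is the TCP and whose axes are the flange's). Camera axes: x right, y up, looking along -z (the intrinsics and any distortion apply to the point x, -y, -z); pixel columns grow to the right and rows downward; lengths in m; the calibration is good to about 2 mm. A picture is of the moment at which its call begins: read the wrist's pose just before it. There is no depth.
- env.hand_in(): hands the job in; it is judged then, once.
The state is a dict: "clock": time; "joint_pos": joint angles; "qvel": joint speeds; "tau": joint torques, N m; "tcp_pos": TCP position; "orientation": TCP orientation; "wrist_force": force on the tool from outside, world axes, zero at the start; "ft_torque": the same for the moment, N m; "finger_gap": finger opening in m; "grip_force": force on a finger pad.
Only numpy, scipy, OpenCV 4.12 (cv2) and the standard library are available. Lean on these libraries where they do the work, as an engineer would, in place of code of your own. Each camera call takes 0.05 s, during which the arm holds its last target. There are 200 camera calls.

## Working session

There is one attempt and no reset: what is moved stays moved. The work goes in short steps, Python scripts to look and compute and a tool call to move; the robot and the scene stay as the last step left them, time stands still between calls to the robot, and variables do not carry over. Pictures are saved under pics/ and viewed, at most 10 in all, crops included, and the job is handed in when it is done.

Besides the shell and the picture viewer there is one more tool, called after ">>>" as name(argument=value, ...), one argument or row to a line, values as JSON. carry_out: Moves the arm, as the interface text tells. Its arguments: {"type":"object","properties":{"series":{"type":"array","items":{"type":"object","properties":{"delta_rot":{"type":"array","items":{"type":"number"}},"travel":{"type":"array","items":{"type":"number"}},"fingers":{"type":"number"}}}},"squeeze":{"type":"number"}},"required":["series"]}

```bash
mkdir -p pics; cat > h.py <<'E'
import numpy as np, cv2, json
from workcell import env
def snap(n,f):
    s=env.get_state(); c=env.read_camera(n)
    cv2.imwrite('pics/'+f+'.png',c['color'][:,:,::-1])
    d={k:(np.array(v).tolist() if not np.isscalar(v) else v) for k,v in c.items() if k!='color'}
    d['s']={k:np.array(v).tolist() for k,v in s.items()}
    json.dump(d,open('pics/'+f+'.json','w')); return c
def T(f):
    d=json.load(open('pics/'+f+'.json'))
    if 'world_from_camera' in d: M=np.array(d['world_from_camera'])
    else:
        from scipy.spatial.transform import Rotation as R
        M=np.eye(4); q=d['s']['orientation']; M[:3,:3]=R.from_quat(q[1:]+q[:1]).as_matrix(); M[:3,3]=d['s']['tcp_pos']; M=M@np.array(d['hand_eye'])
    return d,M
def ray(f,uv):
    d,M=T(f); u,v=uv
    r=M[:3,:3]@np.array([(u-d['cx'])/d['fx'],-(v-d['cy'])/d['fy'],-1]); return M[:3,3],r
def onz(f,uv,z):
    o,r=ray(f,uv); return o+r*(z-o[2])/r[2]
def tri(obs):
    A=np.zeros((3,3));b=np.zeros(3)
    for f,uv in obs:
        o,r=ray(f,uv); r=r/np.linalg.norm(r); P=np.eye(3)-np.outer(r,r); A+=P;b+=P@o
    return np.linalg.solve(A,b)
def proj(f,p):
    d,M=T(f); c=np.linalg.inv(M)@np.r_[p,1]; return np.array([d['cx']-d['fx']*c[0]/c[2], d['cy']+d['fy']*c[1]/c[2]])
E
python3 - <<'E'
from h import *
for n in ['top','side','wrist']:
    c=snap(n,n+'0'); print({k:(np.round(v,4).tolist()) for k,v in c.items() if k!='color'})
s=env.get_state(); print(s)
E
```

```text
{'fx': 603.4723, 'fy': 603.4723, 'cx': 320.7425, 'cy': 235.08, 'world_from_camera': [[-0.0084, 0.9983, -0.0582, 0.4373], [-0.9999, -0.0092, -0.0125, 0.0712], [-0.013, 0.0581, 0.9982, 1.7488], [0.0, 0.0, 0.0, 1.0]]}
{'fx': 436.0507, 'fy': 436.0507, 'cx': 319.2493, 'cy': 240.3692, 'world_from_camera': [[0.9401, -0.2567, 0.2245, 0.7703], [0.341, 0.7038, -0.6232, -0.5449], [0.002, 0.6624, 0.7492, 0.8911], [0.0, 0.0, 0.0, 1.0]]}
{'fx': 341.2495, 'fy': 341.2495, 'cx': 321.7151, 'cy': 237.5498, 'hand_eye': [[-0.0009, 0.9515, 0.3077, 0.0794], [1.0, 0.0009, 0.0001, -0.0004], [-0.0002, 0.3077, -0.9515, -0.1432], [0.0, 0.0, 0.0, 1.0]]}
{'clock': 0.15, 'joint_pos': array([1.09240789e+00, 3.13824409e-01, 4.52869099e-02, 1.30363190e+00,
       1.15595906e-05, 1.43122708e+00]), 'qvel': array([ 0.0015287 , -0.00097321,  0.00209927,  0.00049868,  0.00027131,
        0.00078515]), 'tau': array([ 2.00442912e-03, -4.81065094e+01,  2.98814195e+01,  1.39429083e-02,
       -1.35515988e-04,  3.67123207e-06]), 'tcp_pos': array([0.19093062, 0.54197958, 0.23063493]), 'orientation': array([-2.14271741e-04,  1.68600390e-01,  9.85684248e-01, -6.52266204e-04]), 'wrist_force': array([0.18537438, 0.45645438, 0.00840189]), 'ft_torque': array([ 0.02866099, -0.00899007,  0.03164196]), 'grip_force': 0.0, 'finger_gap': 0.0853568264572311}
```

View pics/top0.png

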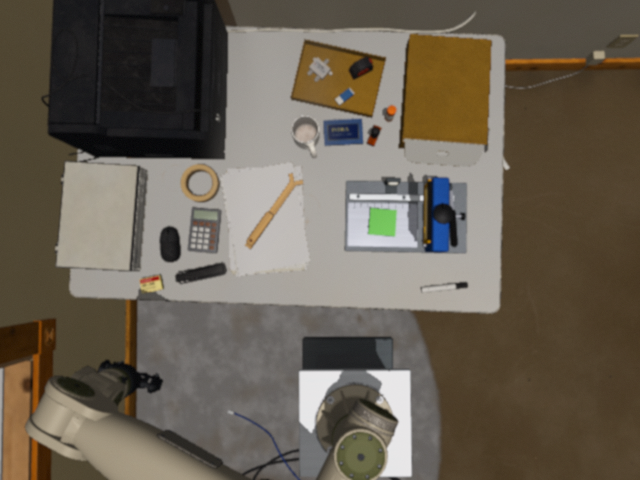

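View pics/side0.png

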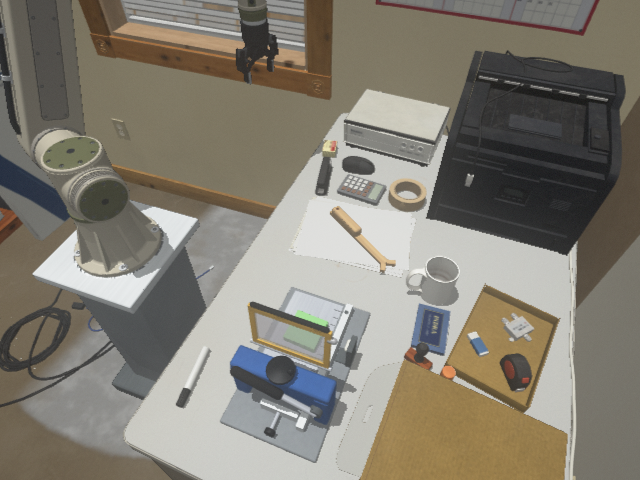

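Top view: the cutter spans about (345–467, 180–252), the fence is along row 197, the green pad is at about (382,222), and the stick runs from its handle end (250,243) to its nose at (295,180). In the side view the guard stands open near (290,335). The cutter axes look nearly parallel to world. I'll zoom in next.

```bash
python3 - <<'E'
from h import *
a=cv2.imread('pics/top0.png')[165:275,215:475]; cv2.imwrite('pics/c1.png',cv2.resize(a,None,fx=3,fy=3,interpolation=cv2.INTER_CUBIC))
for f in ['top0']:
    im=cv2.imread('pics/'+f+'.png'); h=cv2.cvtColor(im,cv2.COLOR_BGR2HSV)
    m=cv2.inRange(h,(45,120,80),(75,255,255)); 
    c=max(cv2.findContours(m,0,1)[0],key=cv2.contourArea); r=cv2.minAreaRect(c); print('pad',r,onz(f,r[0],.027)); print([onz(f,p,.027).round(4) for p in cv2.boxPoints(r)])
    m=cv2.inRange(h,(8,90,90),(22,255,255)); m[:165]=0;m[275:]=0;m[:,:240]=0;m[:,310:]=0
    c=max(cv2.findContours(m,0,1)[0],key=cv2.contourArea); r=cv2.minAreaRect(c); print('stick',r,onz(f,r[0],.02));print([onz(f,p,.02).round(4) for p in cv2.boxPoints(r)])
for n,p in dict(gl=(345,181),gr=(466,181),bl=(345,251),br=(466,251),fl=(349,197),fr=(424,197)).items(): print(n,onz('top0',p,.01).round(4))
E
```

```text
pad ((382.03961181640625, 221.60397338867188), (24.676923751831055, 24.079898834228516), 5.7105937004089355) [ 0.5745632  -0.08278593  0.027     ]
[array([ 0.5441, -0.0439,  0.027 ]), array([ 0.6128, -0.0517,  0.027 ]), array([ 0.605 , -0.1217,  0.027 ]), array([ 0.5365, -0.1138,  0.027 ])]
stick ((270.3623352050781, 210.53817749023438), (14.548603057861328, 84.30201721191406), 38.1182746887207) [0.61012883 0.2373265  0.02      ]
[array([0.5283, 0.3289, 0.02  ]), array([0.7188, 0.1782, 0.02  ]), array([0.6923, 0.1453, 0.02  ]), array([0.5022, 0.296 , 0.02  ])]
gl [0.695  0.0213 0.01  ]
gr [ 0.6914 -0.3285  0.01  ]
bl [0.492  0.0235 0.01  ]
br [ 0.4889 -0.324   0.01  ]
fl [0.6483 0.0102 0.01  ]
fr [ 0.6461 -0.2065  0.01  ]
```

View pics/c1.png

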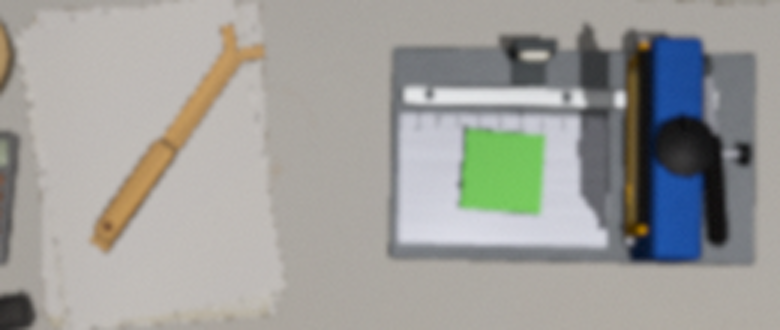

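>>> carry_out(
  series=[
    {"travel":[0.99,-0.72,0],"delta_rot":[0,0,-0.22],"fingers":-1},
    {"travel":[0.99,-0.72,0],"delta_rot":[0,0,-0.22],"fingers":-1},
    {"travel":[0.99,-0.72,0],"delta_rot":[0,0,-0.22],"fingers":-1},
    {"travel":[0.99,-0.72,0],"delta_rot":[0,0,-0.22],"fingers":-1},
    {"travel":[0.99,-0.72,0],"delta_rot":[0,0,-0.22],"fingers":-1},
  ],
)

```text
clock: 0.78
tcp_pos: [0.3155, 0.4516, 0.231]
orientation: [-0.0, 0.223, 0.975, -0.0]
wrist_force: [0.2, 0.3, -0.3]
finger_gap: 0.0854
grip_force: 0.0
```

>>> carry_out(
  series=[
    {"travel":[0.99,-0.72,0],"delta_rot":[0,0,-0.22],"fingers":-1},
    {"travel":[0.99,-0.72,0],"delta_rot":[0,0,-0.22],"fingers":-1},
    {"travel":[0.99,-0.72,0],"delta_rot":[0,0,-0.22],"fingers":-1},
    {"travel":[0.99,-0.72,0],"delta_rot":[0,0,-0.22],"fingers":-1},
    {"travel":[0.99,-0.72,0],"delta_rot":[0,0,-0.22],"fingers":-1},
  ],
)

```text
clock: 1.4
tcp_pos: [0.4392, 0.3616, 0.231]
orientation: [-0.0, 0.276, 0.961, -0.0]
wrist_force: [-0.6, 0.1, -0.8]
finger_gap: 0.0852
grip_force: 0.0
```

>>> carry_out(
  series=[
    {"travel":[0.99,-0.72,0],"delta_rot":[0,0,-0.22],"fingers":-1},
    {"travel":[0.99,-0.72,0],"delta_rot":[0,0,-0.22],"fingers":-1},
    {"travel":[0.99,-0.72,0],"delta_rot":[0,0,-0.22],"fingers":-1},
    {"travel":[0.99,-0.72,0],"delta_rot":[0,0,-0.22],"fingers":-1},
    {"travel":[0.99,-0.72,0],"delta_rot":[0,0,-0.22],"fingers":-1},
  ],
)

```text
clock: 2.02
tcp_pos: [0.5629, 0.2716, 0.2309]
orientation: [-0.0, 0.329, 0.944, -0.0]
wrist_force: [0.5, 0.6, -0.8]
finger_gap: 0.0854
grip_force: 0.0
```

>>> carry_out(
  series=[
    {"travel":[0,0,0],"delta_rot":[0,0,0],"fingers":-1},
    {"travel":[0,0,0],"delta_rot":[0,0,0],"fingers":-1},
  ],
)

```text
clock: 2.28
tcp_pos: [0.5619, 0.2723, 0.2309]
orientation: [-0.001, 0.328, 0.945, -0.0]
wrist_force: [0.6, 0.3, 0.1]
finger_gap: 0.0851
grip_force: 0.0
```

```bash
python3 - <<'E'
from h import *
snap('wrist','w1'); s=env.get_state(); print(s['tcp_pos'],s['orientation'],s['clock'],s['joint_pos'])
E
```

```text
[0.56164252 0.27268816 0.23108085] [-4.23771539e-04  3.27899147e-01  9.44712630e-01 -1.32585992e-04] 2.325 [3.23358122e-01 4.12567409e-01 1.89387631e-01 1.34844947e+00
 3.08025393e-04 9.91515888e-01]
```

View pics/w1.png

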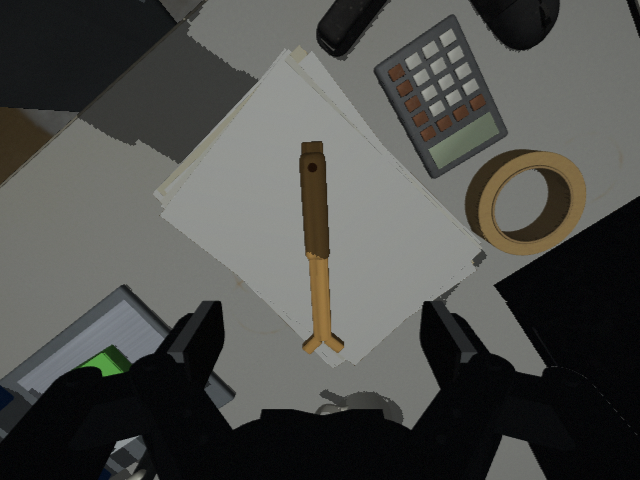

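The wrist view shows the stick with its tail end at (312,142), the raised handle at rows 150–255, and the mouth apex at about (323,336).

```bash
python3 - <<'E'
from h import *
f='w1'
mo=onz(f,(323,335),.0196); t=onz(f,(312,141),.0196); h1=onz(f,(312.5,155),.0416); h2=onz(f,(317,255),.0416)
print(mo,t,np.linalg.norm(mo-t),h1,h2)
for a,b in ((t,mo),(h1,h2)):
    d=b-a; print(np.arctan2(d[1],d[0]))
for p in (mo,t,h1,h2): print(proj('top0',p),proj('side0',p))
im=cv2.imread('pics/w1.png');h=cv2.cvtColor(im,cv2.COLOR_BGR2HSV)
m=cv2.inRange(h,(5,80,40),(25,255,255)); m[:135]=0;m[360:]=0;m[:,:290]=0;m[:,350:]=0
for r in (160,180,200,220,240,270,290,310): 
    x=np.where(m[r])[0]; print(r,x.min(),x.max())
y=np.where(m.any(1))[0];print(y.min(),y.max())
# side mask rows of stick for triangulation
print([ (r,np.where(m[r])[0].tolist()[:3]+np.where(m[r])[0].tolist()[-3:]) for r in (332,335,338,341)])
E
```

```text
[0.6864568  0.17477737 0.0196    ] [0.50342081 0.30534488 0.0196    ] 0.2248333768813281 [0.51344162 0.29865598 0.0416    ] [0.59536677 0.23868809 0.0416    ]
-0.6196251900556918
-0.6318707845601071
[291.92504007 184.00738691] [383.43805618 259.5247132 ]
[246.84977068 247.78917602] [332.35653451 208.90404802]
[248.15082921 243.94922014] [335.17043333 205.70628254]
[269.17058448 214.96493726] [357.12423546 227.73485925]
160 300 324
180 301 325
200 302 326
220 304 327
240 305 328
270 310 328
290 311 329
310 312 330
141 353
[(332, [314, 315, 316, 329, 330, 331]), (335, [312, 313, 314, 333, 334, 335]), (338, [309, 310, 311, 337, 338, 339]), (341, [305, 306, 307, 340, 341, 342])]
```

>>> carry_out(
  series=[
    {"travel":[0.2,-0.2,-1],"delta_rot":[0,0,0.08],"fingers":-1},
    {"travel":[0.2,-0.2,-1],"delta_rot":[0,0,0.08],"fingers":-1},
    {"travel":[0.2,-0.2,-1],"delta_rot":[0,0,0.08],"fingers":-1},
    {"travel":[0.2,-0.2,-1],"delta_rot":[0,0,0.08],"fingers":-1},
    {"travel":[0,0,0],"delta_rot":[0,0,0],"fingers":-1},
  ],
)

```text
clock: 2.95
tcp_pos: [0.5802, 0.2524, 0.1293]
orientation: [-0.002, 0.313, 0.95, -0.001]
wrist_force: [-0.4, 0.7, 0.5]
finger_gap: 0.0854
grip_force: 0.0
```

```bash
python3 - <<'E'
from h import *
snap('wrist','w2'); s=env.get_state(); print(s['tcp_pos'],s['orientation'],s['clock'])
E
```

```text
[0.5811028  0.25278641 0.13094069] [-8.84214829e-04  3.12688759e-01  9.49855120e-01 -4.56175754e-04] 3.0
```

View pics/w2.png

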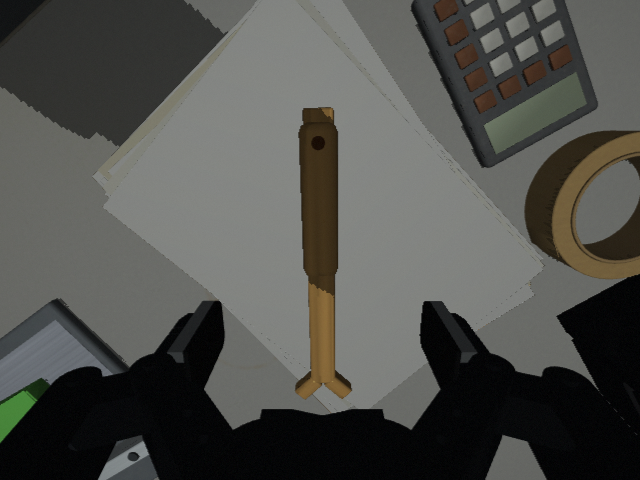

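In the closer wrist view the tail end is at (318,107), the hole at (318,143), the handle's front end at (321,275) and the mouth apex at (323,379).

```bash
python3 - <<'E'
from h import *
for n,a,b in (('hole',(312,168),(318,143)),('tail',(312,141),(318,107)),('apex',(323,336),(323,379)),('hend',(317,256),(320.5,274)),('hstart',(312.5,153),(318.5,123))):
    print(n,tri([('w1',a),('w2',b)]).round(4), onz('w1',a,.0416 if n[0]=='h' else .0196).round(4),onz('w2',b,.0416 if n[0]=='h' else .0196).round(4))
im=cv2.imread('pics/w2.png');h=cv2.cvtColor(im,cv2.COLOR_BGR2HSV)
m=cv2.inRange(h,(5,80,40),(25,255,255)); m[:100]=0;m[410:]=0;m[:,:290]=0;m[:,355:]=0
P=[]
for r in (150,180,210,240,260,300,320,340,360): 
    x=np.where(m[r])[0]; z=.0416-.003 if r<265 else .0196
    q=onz('w2',((x.min()+x.max())/2,r),z); P.append(q); print(r,x.min(),x.max(),q.round(4), np.linalg.norm(onz('w2',(x.max()+1,r),z)-onz('w2',(x.min(),r),z)).round(4))
P=np.array(P)[:,:2]; c=P.mean(0); d=np.linalg.svd(P-c)[2][0]; d*=np.sign(d[0]); print(c,d,np.arctan2(d[1],d[0]), (P-c)@[-d[1],d[0]])
E
```

```text
hole [0.522  0.2915 0.0506] [0.5226 0.2906 0.0416] [0.5223 0.2912 0.0416]
tail [0.5034 0.305  0.0152] [0.5034 0.3053 0.0196] [0.5035 0.3048 0.0196]
apex [0.6798 0.1795 0.0339] [0.6875 0.1739 0.0196] [0.6894 0.1719 0.0196]
hend [0.5875 0.2453 0.0715] [0.5962 0.238  0.0416] [0.598  0.2371 0.0416]
hstart [0.5124 0.2989 0.029 ] [0.512  0.2998 0.0416] [0.5125 0.2989 0.0416]
150 300 337 [0.5261 0.2887 0.0386] 0.0253
180 301 337 [0.5423 0.2771 0.0386] 0.0253
210 302 337 [0.5593 0.2648 0.0386] 0.0253
240 303 337 [0.5774 0.2519 0.0386] 0.0253
260 304 337 [0.59   0.243  0.0386] 0.025
300 309 334 [0.625  0.2179 0.0196] 0.0215
320 309 334 [0.6401 0.2067 0.0196] 0.0219
340 310 334 [0.6561 0.1954 0.0196] 0.0215
360 311 334 [0.6728 0.1836 0.0196] 0.0211
[0.59879588 0.23656695] [ 0.8126461  -0.58275751] -0.622117827758327 [ 4.81083635e-06 -6.27123958e-06 -1.79614395e-05 -3.03112313e-05
  8.36996703e-05  1.00951370e-04 -1.82486420e-04 -4.68889102e-05
  9.44573640e-05]
```

>>> carry_out(
  series=[
    {"travel":[-0.1,-0.06,-1],"delta_rot":[0,0,0.14],"fingers":-1},
    {"travel":[0,0,-1],"delta_rot":[0,0,0],"fingers":-1},
    {"travel":[0,0,-1],"delta_rot":[0,0,0],"fingers":-1},
    {"travel":[0,0,-1],"delta_rot":[0,0,0],"fingers":-1},
    {"travel":[0,0,-0.75],"delta_rot":[0,0,0],"fingers":-1},
  ],
)

```text
clock: 3.62
tcp_pos: [0.5801, 0.2519, 0.0134]
orientation: [0.001, 0.306, 0.952, 0.001]
wrist_force: [0.7, -0.1, 0.1]
finger_gap: 0.0851
grip_force: 0.0
```

>>> carry_out(
  series=[
    {"travel":[0,0,0],"delta_rot":[0,0,0],"fingers":1},
    {"travel":[0,0,0],"delta_rot":[0,0,0],"fingers":1},
    {"travel":[0,0,0],"delta_rot":[0,0,0],"fingers":1},
    {"travel":[0,0,0],"delta_rot":[0,0,0],"fingers":1},
    {"travel":[0,0,0],"delta_rot":[0,0,0],"fingers":1},
  ],
  squeeze=80,
)

```text
clock: 4.25
tcp_pos: [0.5811, 0.2513, 0.0143]
orientation: [0.001, 0.306, 0.952, 0.001]
wrist_force: [0.2, 1.3, 6.6]
finger_gap: 0.0247
grip_force: 79.5
```

```bash
python3 - <<'E'
from h import *
for f,uv in (('w1',(124,287)),('w1',(235,397)),('w2',(58,301))): print(f,uv,onz(f,uv,.01).round(4))
# top: white fence strip & blue beam & grey bed edges
im=cv2.imread('pics/top0.png');g=cv2.cvtColor(im,cv2.COLOR_BGR2GRAY).astype(float)
# fence: bright strip row centroid per column (fence top z .032, centre)
P=[]
for u in range(352,415,3):
    col=g[190:204,u]; w=np.clip(col-215,0,None); 
    if w.sum()>0: P.append(onz('top0',(u,190+(w*np.arange(14)).sum()/w.sum()),.032)[:2])
P=np.array(P); print('fence',np.polyfit(P[:,1],P[:,0],1),P.mean(0),len(P))
# bed front edge (y) and near edge (x) by gradient
Q=[]
for v in range(185,248,4):
    d=np.diff(g[v,338:352]); w=np.clip(-d,0,None); Q.append(onz('top0',(338.5+(w*np.arange(len(w))).sum()/w.sum(),v),.008)[:2])
Q=np.array(Q); print('front',np.polyfit(Q[:,0],Q[:,1],1),np.median(Q,0))
Q=[]
for u in range(350,462,4):
    d=np.diff(g[246:258,u]); w=np.clip(d,0,None); Q.append(onz('top0',(u,246.5+(w*np.arange(len(w))).sum()/w.sum()),.008)[:2])
Q=np.array(Q); print('near',np.polyfit(Q[:,1],Q[:,0],1),np.median(Q,0))
E
```

```text
w1 (124, 287) [0.495  0.0277 0.01  ]
w1 (235, 397) [0.6938 0.021  0.01  ]
w2 (58, 301) [0.4951 0.0315 0.01  ]
fence [0.02386849 0.64653557] [ 0.64488115 -0.06931385] 16
front [-0.03113037  0.04286669] [0.596282   0.02423256]
near [0.0159328  0.49009417] [ 0.48718147 -0.14637269]
```

>>> carry_out(
  series=[
    {"travel":[-0.4,-0.4,0.6],"delta_rot":[0,0,-0.2],"fingers":1},
    {"travel":[-0.8,-0.8,0.6],"delta_rot":[0,0,-0.2],"fingers":1},
    {"travel":[-0.8,-0.8,0.6],"delta_rot":[0,0,-0.2],"fingers":1},
    {"travel":[-0.8,-0.8,0.6],"delta_rot":[0,0,-0.3],"fingers":1},
    {"travel":[-0.8,-0.8,0],"delta_rot":[0,0,-0.3],"fingers":1},
  ],
)

```text
clock: 4.88
tcp_pos: [0.4893, 0.1599, 0.0744]
orientation: [0.001, 0.364, 0.931, 0.0]
wrist_force: [-0.2, 0.1, -0.5]
finger_gap: 0.0251
grip_force: 78.6
```

>>> carry_out(
  series=[
    {"travel":[-0.5,-0.7,-0.3],"delta_rot":[0,0,-0.3],"fingers":1},
    {"travel":[-0.5,-0.7,-0.3],"delta_rot":[0,0,-0.3],"fingers":1},
    {"travel":[-0.5,-0.7,0],"delta_rot":[0,0,-0.3],"fingers":1},
    {"travel":[-0.5,-0.7,0],"delta_rot":[0,0,-0.3],"fingers":1},
    {"travel":[0,0,0],"delta_rot":[0,0,0],"fingers":1},
  ],
)

```text
clock: 5.5
tcp_pos: [0.438, 0.0898, 0.0579]
orientation: [-0.001, 0.419, 0.908, -0.0]
wrist_force: [-0.2, 0.8, -0.4]
finger_gap: 0.0246
grip_force: 78.7
```

```bash
python3 - <<'E'
from h import *
for n in ('wrist','top','side'): snap(n,n+'3')
s=env.get_state(); print(s['tcp_pos'],s['orientation'],s['clock'],s['joint_pos'])
a=cv2.imread('pics/wrist3.png')[230:430,120:520]
b=cv2.imread('pics/top3.png')[165:275,285:485]
cv2.imwrite('pics/c3.png',np.vstack([cv2.resize(a,(640,320),interpolation=2),cv2.resize(b,(500,275),interpolation=2) if 0 else np.pad(cv2.resize(b,(500,275),interpolation=2),((0,0),(0,140),(0,0)))]))
E
```

```text
[0.44029737 0.0909745  0.05808704] [5.13496381e-04 4.18173884e-01 9.08366777e-01 3.70745686e-04] 5.65 [ 2.47191649e-02  2.07334169e-01 -5.52654578e-01  8.09558968e-01
  2.13288243e-04  8.87587601e-01]
```

View pics/c3.png

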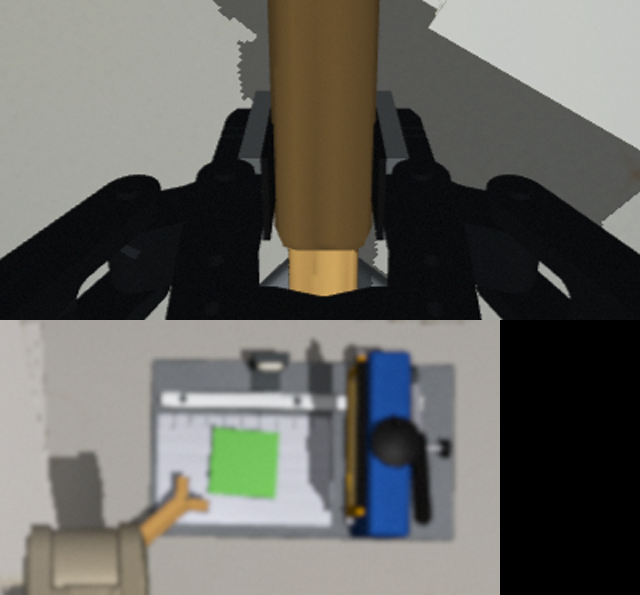

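The crop shows the held stick with its mouth apex at top-camera pixel about (359,236), and the pad's near-left corner at about (369,234). The gripper hides the mouth in the wrist view, so the top and side cameras will guide the push.

```bash
cat >> h.py <<'E'
def pad(f):
    im=cv2.imread('pics/'+f+'.png'); h=cv2.cvtColor(im,cv2.COLOR_BGR2HSV)
    m=cv2.inRange(h,(45,110,70),(75,255,255)); c=max(cv2.findContours(m,0,1)[0],key=cv2.contourArea)
    return m,c
E
python3 - <<'E'
from h import *
f='top3'
tcp=np.array([.4403,.0910,.058])
print('apex top', onz(f,(359,235.8),.063), 'dist',np.linalg.norm((onz(f,(359,235.8),.063)-tcp)[:2]))
a=np.arctan2(.908367,.418174); print('stick yaw',2*a-np.pi)
# side view estimate projected
yaw=2*a-np.pi; d=np.array([np.cos(yaw),np.sin(yaw),0])
for L in (.130,.136,.142): p=tcp+d*L; p[2]=.063; print(L,p,proj(f,p),proj('side3',p))
m,c=pad(f); r=cv2.minAreaRect(c); print(r,onz(f,r[0],.027),[onz(f,p,.027)[:2].round(4) for p in cv2.boxPoints(r)])
a=cv2.imread('pics/side3.png')[250:470,190:400]; cv2.imwrite('pics/c4.png',cv2.resize(a,None,fx=2.7,fy=2.7,interpolation=2))
E
```

```text
apex top [ 0.5324958  -0.01465959  0.063     ] dist 0.14022843396064316
stick yaw -0.8628683272671354
0.13 [ 0.52483394 -0.00776241  0.063     ] [356.56424358 238.55896006] [298.01358166 286.75020366]
0.136 [ 0.5287355  -0.01232068  0.063     ] [358.179131  237.1504784] [298.85079794 288.74526879]
0.142 [ 0.53263707 -0.01687894  0.063     ] [359.79369285 235.74228069] [299.69422006 290.75512229]
((381.98968505859375, 221.62416076660156), (25.328872680664062, 24.498416900634766), 4.763641834259033) [ 0.57450668 -0.08264259  0.027     ] [array([ 0.5429, -0.0433]), array([ 0.6129, -0.05  ]), array([ 0.6061, -0.1221]), array([ 0.5362, -0.1152])]
```

View pics/c4.png

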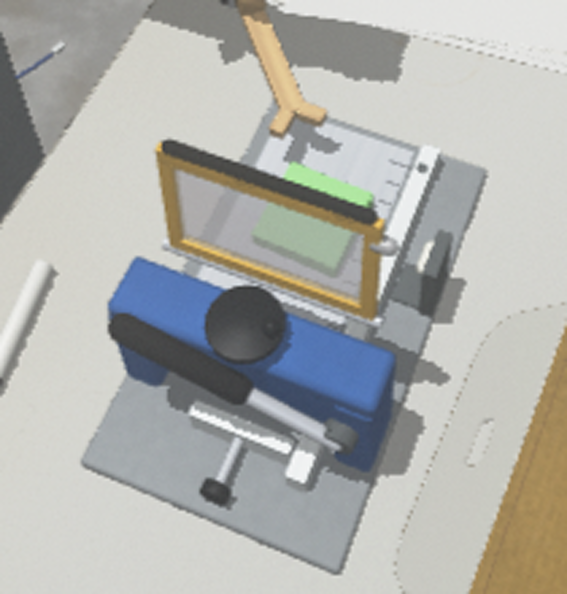

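The side crop shows the mouth apex at side pixel (299.6,290), so the apex sits 140 mm ahead of the TCP, as the text says. I'll lower the stick and capture the corner.

>>> carry_out(
  series=[
    {"travel":[0,0,-0.77],"delta_rot":[0,0,0],"fingers":1},
    {"travel":[0,0,-0.77],"delta_rot":[0,0,0],"fingers":1},
    {"travel":[0.15,-0.35,0],"delta_rot":[0,0,0],"fingers":1},
    {"travel":[0.15,-0.35,0],"delta_rot":[0,0,0],"fingers":1},
    {"travel":[0.1,-0.35,0],"delta_rot":[0,0,0],"fingers":1},
  ],
)

```text
clock: 6.28
tcp_pos: [0.451, 0.0639, 0.0198]
orientation: [0.001, 0.418, 0.908, 0.0]
wrist_force: [-0.8, 0.7, -1.4]
finger_gap: 0.0249
grip_force: 78.7
```

```bash
python3 - <<'E'
from h import *
snap('top','top4'); s=env.get_state(); print(s['tcp_pos'],s['orientation'],s['wrist_force'],s['clock'])
a=2*np.arctan2(s['orientation'][2],s['orientation'][1])-np.pi; print('yaw',a,'apex',s['tcp_pos'][:2]+.14*np.array([np.cos(a),np.sin(a)]))
m,c=pad('top4'); r=cv2.minAreaRect(c); print(r,onz('top4',r[0],.027)[:2])
a=cv2.imread('pics/top4.png')[165:275,285:485];cv2.imwrite('pics/c5.png',cv2.resize(a,None,fx=4,fy=4,interpolation=2))
E
```

```text
[0.45129166 0.06307763 0.01979179] [9.78719087e-04 4.18605161e-01 9.08167803e-01 5.49445582e-05] [ 0.4005423  -1.07874947 -1.65021276] 6.325
yaw -0.8638182304191995 apex [ 0.54222713 -0.04336832]
((382.4786376953125, 220.34242248535156), (25.82461166381836, 24.82655906677246), 3.5763344764709473) [ 0.57816791 -0.08409112]
```

View pics/c5.png

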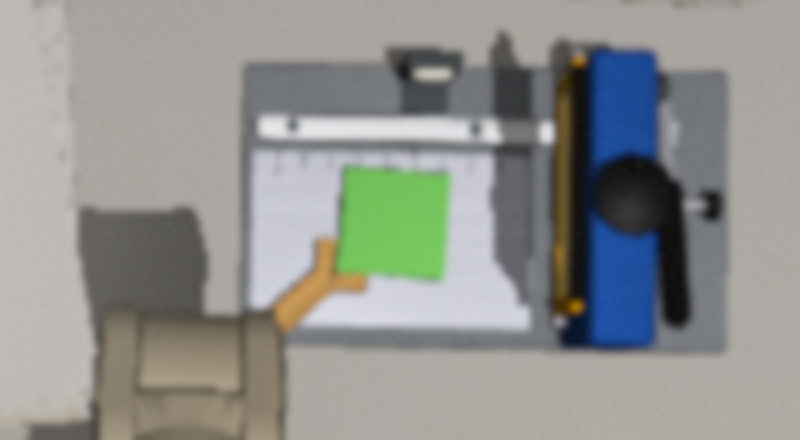

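The mouth has captured the corner, with the jaws flat on the pad's two faces. Next I press it to the fence while squaring the stick.

>>> carry_out(
  series=[
    {"travel":[0.125,-0.075,0],"delta_rot":[0,0,0.18],"fingers":1},
    {"travel":[0.125,-0.075,0],"delta_rot":[0,0,0.18],"fingers":1},
    {"travel":[0.125,-0.075,0],"delta_rot":[0,0,0.18],"fingers":1},
    {"travel":[0.12,-0.01,0],"delta_rot":[0,0,0],"fingers":1},
    {"travel":[0,0,0],"delta_rot":[0,0,0],"fingers":1},
  ],
)

```text
clock: 6.95
tcp_pos: [0.4613, 0.0587, 0.0187]
orientation: [-0.001, 0.394, 0.919, -0.0]
wrist_force: [-4.6, -0.3, 0.7]
finger_gap: 0.0249
grip_force: 79.0
```

```bash
cat > chk.py <<'E'
from h import *
import sys
f=sys.argv[1]; snap('top',f); s=env.get_state(); print(s['tcp_pos'],'F',s['wrist_force'],s['ft_torque'],s['clock'])
a=2*np.arctan2(s['orientation'][2],s['orientation'][1])-np.pi; ap=s['tcp_pos'][:2]+.14*np.array([np.cos(a),np.sin(a)])
def cut(p): d=np.array(p)[:2]-[.5935,-.2005]; c,n=np.cos(-.024),np.sin(-.024); return np.array([c*d[0]+n*d[1],-n*d[0]+c*d[1]])
print('yaw',a,'apex',ap,'cutter',cut(ap))
m,c=pad(f); r=cv2.minAreaRect(c); print(r,'padcut',cut(onz(f,r[0],.027)))
E
python3 chk.py top5
```

```text
[0.46130741 0.05871322 0.01874176] F [-3.4554388  -0.25581628  0.11555479] [-0.22098201  0.62713517 -0.42094952] 7.0
yaw -0.8091695387661173 apex [ 0.55792136 -0.04260678] cutter [-0.03935747  0.15699394]
((383.9615478515625, 215.19232177734375), (25.887331008911133, 26.279563903808594), 11.309932708740234) padcut [-0.00328611  0.11191451]
```

```bash
cat >> h.py <<'E'
def edges(f):
    # subpixel edge lines of pad top from greenness in top view -> angle (px) and centre line positions
    im=cv2.imread('pics/'+f+'.png').astype(float); g=np.clip((im[:,:,1]-(im[:,:,0]+im[:,:,2])/2)/80,0,1)
    m,c=pad(f); x,y,w,h=cv2.boundingRect(c); out={}
    L=[(v,[x-3+g[v,x-3:x+w//2].size-g[v,x-3:x+w//2].sum(), x+w//2-.0+g[v,x+w//2:x+w+4].sum()]) for v in range(y+5,y+h-5)]
    V=[(u,[y-3+g[y-3:y+h//2,u].size-g[y-3:y+h//2,u].sum(), y+h//2+g[y+h//2:y+h+4,u].sum()]) for u in range(x+5,x+w-5)]
    for n,D in (('LR',L),('TB',V)):
        t=np.array([d[0] for d in D]); e=np.array([d[1] for d in D])
        for i in (0,1): p=np.polyfit(t,e[:,i],1); out[n[i]]=(round(float(np.arctan(p[0])),3),round(float(np.polyval(p,t.mean())-.5),2))
    return out
E
sed -i '$a print(edges(f))' chk.py
python3 - <<'E'
from h import *
for f in ('top0','top3','top4','top5'): print(f,edges(f))
E
```

```text
top0 {'L': (-0.084, 368.74), 'R': (-0.049, 395.59), 'T': (0.088, 208.42), 'B': (0.08, 234.96)}
top3 {'L': (-0.084, 368.74), 'R': (-0.049, 395.59), 'T': (0.088, 208.43), 'B': (0.08, 234.95)}
top4 {'L': (-0.12, 369.48), 'R': (-0.052, 396.47), 'T': (0.082, 206.95), 'B': (0.062, 233.63)}
top5 {'L': (-0.246, 370.77), 'R': (-0.187, 398.27), 'T': (0.167, 201.43), 'B': (0.188, 228.84)}
```

>>> carry_out(
  series=[
    {"travel":[0.1,0,0],"delta_rot":[0,0,0],"fingers":1},
    {"travel":[0.1,0,0],"delta_rot":[0,0,0],"fingers":1},
    {"travel":[0,0,0],"delta_rot":[0,0,0],"fingers":1},
  ],
)

```text
clock: 7.38
tcp_pos: [0.4628, 0.0589, 0.018]
orientation: [-0.004, 0.394, 0.919, -0.002]
wrist_force: [-11.1, 1.0, 4.1]
finger_gap: 0.0247
grip_force: 80.0
```

```bash
python3 chk.py top6
```

```text
[0.46282288 0.05890573 0.01798046] F [-10.75334359   1.27827143   4.91899348] [-0.3777499   1.81531838 -1.26656836] 7.425
yaw -0.8105591546586739 apex [ 0.55929595 -0.04254844] cutter [-0.03798468  0.15708526]
((384.16412353515625, 215.12452697753906), (25.677536010742188, 26.23040008544922), 10.619654655456543) padcut [-0.00308322  0.11133782]
{'L': (-0.234, 370.91), 'R': (-0.182, 398.36), 'T': (0.177, 201.3), 'B': (0.19, 228.72)}
```

>>> carry_out(
  series=[
    {"travel":[-0.32,0,0],"delta_rot":[0,0,0],"fingers":1},
    {"travel":[0,-0.2,0],"delta_rot":[0,0,0],"fingers":1},
    {"travel":[0,-0.2,0],"delta_rot":[0,0,0],"fingers":1},
    {"travel":[0,-0.16,0],"delta_rot":[0,0,0],"fingers":1},
    {"travel":[0,0,0],"delta_rot":[0,0,0],"fingers":1},
  ],
)

```text
clock: 8.05
tcp_pos: [0.4598, 0.0442, 0.0192]
orientation: [0.0, 0.394, 0.919, 0.0]
wrist_force: [0.5, -0.1, -1.0]
finger_gap: 0.0248
grip_force: 78.8
```

```bash
python3 chk.py top7
```

```text
[0.45968499 0.04441927 0.01918057] F [-0.06266769  0.0447754  -0.66844775] [-0.02906734 -0.00293857 -0.03168924] 8.1
yaw -0.8093520635215952 apex [ 0.55628046 -0.05691837] cutter [-0.04065445  0.1426471 ]
((387.1920166015625, 213.85220336914062), (25.701269149780273, 25.648712158203125), 3.012787342071533) padcut [0.00069297 0.10272463]
{'L': (-0.084, 374.14), 'R': (-0.058, 401.12), 'T': (0.064, 200.57), 'B': (0.039, 227.62)}
```

>>> carry_out(
  series=[
    {"travel":[0.03,-0.15,0],"delta_rot":[0,0,0],"fingers":1},
    {"travel":[0.03,-0.15,0],"delta_rot":[0,0,0],"fingers":1},
    {"travel":[0.06,0,0],"delta_rot":[0,0,0],"fingers":1},
    {"travel":[0.06,0,0],"delta_rot":[0,0,0],"fingers":1},
    {"travel":[0,0,0],"delta_rot":[0,0,0],"fingers":1},
  ],
)

```text
clock: 8.72
tcp_pos: [0.4632, 0.0371, 0.0189]
orientation: [-0.0, 0.394, 0.919, -0.0]
wrist_force: [-1.2, -0.1, -0.1]
finger_gap: 0.0249
grip_force: 78.9
```

```bash
python3 chk.py top8; python3 - <<'E'
from h import *
im=cv2.imread('pics/top8.png');g=cv2.cvtColor(im,cv2.COLOR_BGR2GRAY).astype(float)
print(np.polyfit(np.arange(352,415),[ (lambda w:190+(w*np.arange(14)).sum()/w.sum())(np.clip(g[190:204,u]-215,0,None)+1e-9) for u in range(352,415)],1))
E
```

```text
[0.46316776 0.03714634 0.01888931] F [-2.41779063 -1.41556475 -0.18441796] [-0.17825233  0.37872703 -0.26407297] 8.775
yaw -0.8091808841277266 apex [ 0.55978056 -0.06417476] cutter [-0.03698122  0.13547679]
((389.0, 213.0), (24.0, 26.0), 90.0) padcut [0.00321349 0.09758353]
{'L': (-0.029, 375.95), 'R': (0.005, 402.86), 'T': (0.014, 199.89), 'B': (-0.018, 226.53)}
[2.08285079e-03 1.96096978e+02]
```

>>> carry_out(
  series=[
    {"travel":[-0.005,-0.3,0],"delta_rot":[0,0,0],"fingers":1},
    {"travel":[-0.005,-0.3,0],"delta_rot":[0,0,0],"fingers":1},
    {"travel":[-0.005,-0.3,0],"delta_rot":[0,0,0],"fingers":1},
    {"travel":[-0.005,-0.3,0],"delta_rot":[0,0,0],"fingers":1},
    {"travel":[-0.005,-0.3,0],"delta_rot":[0,0,0],"fingers":1},
  ],
)

```text
clock: 9.4
tcp_pos: [0.4618, 0.0, 0.0188]
orientation: [-0.001, 0.393, 0.919, 0.0]
wrist_force: [-3.9, 4.5, 1.0]
finger_gap: 0.0248
grip_force: 79.0
```

```bash
python3 chk.py top9
```

```text
[ 0.46196523 -0.00072234  0.01879278] F [-3.55800908  3.03773046  0.94859052] [ 0.3405222   0.6380096  -0.22887817] 9.45
yaw -0.8088482421450527 apex [ 0.55861174 -0.1020113 ] cutter [-0.03724172  0.0976231 ]
((402.0, 213.5), (25.0, 26.0), 90.0) padcut [0.00231018 0.06045664]
{'L': (-0.034, 388.67), 'R': (0.007, 413.37), 'T': (0.11, 200.55), 'B': (-0.117, 226.46)}
```

>>> carry_out(
  series=[
    {"travel":[-0.005,-0.3,0],"delta_rot":[0,0,0],"fingers":1},
    {"travel":[-0.005,-0.3,0],"delta_rot":[0,0,0],"fingers":1},
    {"travel":[-0.005,-0.3,0],"delta_rot":[0,0,0],"fingers":1},
    {"travel":[-0.005,-0.3,0],"delta_rot":[0,0,0],"fingers":1},
    {"travel":[-0.005,-0.3,0],"delta_rot":[0,0,0],"fingers":1},
  ],
)

```text
clock: 10.07
tcp_pos: [0.4609, -0.0371, 0.0187]
orientation: [-0.002, 0.393, 0.919, 0.0]
wrist_force: [-5.2, 4.3, 1.8]
finger_gap: 0.0247
grip_force: 79.1
```

```bash
python3 chk.py top10
```

```text
[ 0.46097169 -0.03788927  0.01872341] F [-4.19029207  2.68706654  0.36386272] [ 0.39998607  0.7830145  -0.26617245] 10.125
yaw -0.8088640766281117 apex [ 0.55761659 -0.13917976] cutter [-0.03734462  0.06044146]
((412.5, 214.0), (24.0, 21.0), 90.0) padcut [0.00130515 0.03048549]
{'L': (-0.042, 402.74), 'R': (-0.024, 421.65), 'T': (0.353, 203.95), 'B': (-0.371, 223.47)}
```

>>> carry_out(
  series=[
    {"travel":[-0.006,-0.3,0],"delta_rot":[0,0,0],"fingers":1},
    {"travel":[-0.006,-0.3,0],"delta_rot":[0,0,0],"fingers":1},
    {"travel":[-0.006,-0.3,0],"delta_rot":[0,0,0],"fingers":1},
    {"travel":[-0.006,-0.3,0],"delta_rot":[0,0,0],"fingers":1},
    {"travel":[-0.006,-0.3,0],"delta_rot":[0,0,0],"fingers":1},
  ],
)

```text
clock: 10.75
tcp_pos: [0.4598, -0.0744, 0.0186]
orientation: [-0.002, 0.393, 0.919, 0.0]
wrist_force: [-5.6, 5.3, 2.8]
finger_gap: 0.0249
grip_force: 79.2
```

>>> carry_out(
  series=[
    {"travel":[-0.005,-0.15,0],"delta_rot":[0,0,0],"fingers":1},
    {"travel":[-0.005,-0.1,0],"delta_rot":[0,0,0],"fingers":1},
    {"travel":[0,0,0],"delta_rot":[0,0,0],"fingers":1},
  ],
)

```text
clock: 11.12
tcp_pos: [0.4597, -0.0809, 0.0187]
orientation: [-0.002, 0.393, 0.919, 0.0]
wrist_force: [-5.1, 3.9, 1.6]
finger_gap: 0.0245
grip_force: 79.2
```

```bash
python3 chk.py top11
```

```text
[ 0.45975007 -0.08088356  0.01865901] F [-4.35623219  3.14688242  1.08432588] [ 0.47056914  0.82298604 -0.20818431] 11.175
yaw -0.8087801775824475 apex [ 0.55640347 -0.18216594] cutter [-0.03752582  0.01743855]
((420.5, 214.0), (24.0, 5.0), 90.0) padcut [0.00163254 0.00766791]Traceback (most recent call last):
  File "chk.py", line 8, in <module>
    print(edges(f))
          ~~~~~^^^
  File "h.py", line 40, in edges
    for i in (0,1): p=np.polyfit(t,e[:,i],1); out[n[i]]=(round(float(np.arctan(p[0])),3),round(float(np.polyval(p,t.mean())-.5),2))
                                   ~^^^^^
IndexError: too many indices for array: array is 1-dimensional, but 2 were indexed
```

>>> carry_out(
  series=[
    {"travel":[0,-0.1,0],"delta_rot":[0,0,0],"fingers":1},
    {"travel":[0,-0.08,0],"delta_rot":[0,0,0],"fingers":1},
    {"travel":[0,0,0],"delta_rot":[0,0,0],"fingers":1},
  ],
)

```text
clock: 11.55
tcp_pos: [0.4592, -0.0841, 0.0185]
orientation: [-0.002, 0.393, 0.92, 0.001]
wrist_force: [-5.6, 8.4, 2.7]
finger_gap: 0.0247
grip_force: 79.4
```

>>> carry_out(
  series=[
    {"travel":[0,-0.08,0],"delta_rot":[0,0,0],"fingers":1},
    {"travel":[0,0,0],"delta_rot":[0,0,0],"fingers":1},
  ],
)

```text
clock: 11.8
tcp_pos: [0.4586, -0.0846, 0.0184]
orientation: [-0.003, 0.392, 0.92, 0.002]
wrist_force: [-7.1, 12.6, 4.8]
finger_gap: 0.0245
grip_force: 79.7
```

```bash
sed -i '$d' chk.py; python3 chk.py top12; python3 - <<'E'
from h import *
snap('side','side12'); a=cv2.imread('pics/side12.png')[250:470,190:400]; cv2.imwrite('pics/c6.png',cv2.resize(a,None,fx=2.7,fy=2.7,interpolation=2))
E
```

```text
[ 0.45857175 -0.08460516  0.01837488] F [-6.66882889 11.8824938   5.21763132] [2.0498916  0.86041515 0.37242355] 11.85
yaw -0.8056964413388732 apex [ 0.55553702 -0.185589  ] cutter [-0.03830988  0.01399568]
((420.5354309082031, 213.9690399169922), (4.656330108642578, 24.212915420532227), 3.814074993133545) padcut [0.0017228 0.0075674]
```

>>> carry_out(
  series=[
    {"travel":[-0.4,0.5,0],"delta_rot":[0,0,0],"fingers":1},
    {"travel":[-0.6,0.6,0],"delta_rot":[0,0,0],"fingers":1},
    {"travel":[-0.6,0.6,0.2],"delta_rot":[0,0,0],"fingers":1},
    {"travel":[-0.4,0.7,0.8],"delta_rot":[0,0,0],"fingers":1},
    {"travel":[0.5,1,0.8],"delta_rot":[0,0,0.2],"fingers":1},
  ],
)

```text
clock: 12.52
tcp_pos: [0.4221, -0.0024, 0.0647]
orientation: [-0.0, 0.385, 0.923, -0.0]
wrist_force: [2.0, 0.2, -1.4]
finger_gap: 0.0249
grip_force: 78.8
```

>>> carry_out(
  series=[
    {"travel":[0.5,1,0.5],"delta_rot":[0,0,0.2],"fingers":1},
    {"travel":[0.6,1,0],"delta_rot":[0,0,0.2],"fingers":1},
    {"travel":[0.6,1,0],"delta_rot":[0,0,0.2],"fingers":1},
    {"travel":[0.6,1,0],"delta_rot":[0,0,0.2],"fingers":1},
    {"travel":[0.6,1,0],"delta_rot":[0,0,0.2],"fingers":1},
  ],
)

```text
clock: 13.15
tcp_pos: [0.497, 0.123, 0.0772]
orientation: [0.001, 0.337, 0.941, 0.0]
wrist_force: [0.6, 0.1, -1.3]
finger_gap: 0.0246
grip_force: 78.8
```

>>> carry_out(
  series=[
    {"travel":[0.6,1,0],"delta_rot":[0,0,0.2],"fingers":1},
    {"travel":[0.6,1,0],"delta_rot":[0,0,0.2],"fingers":1},
    {"travel":[0.6,1,0],"delta_rot":[0,0,0.2],"fingers":1},
    {"travel":[0,0,0],"delta_rot":[0,0,0],"fingers":1},
  ],
)

```text
clock: 13.65
tcp_pos: [0.5426, 0.1987, 0.0771]
orientation: [0.001, 0.308, 0.951, 0.001]
wrist_force: [-0.1, -0.3, -1.2]
finger_gap: 0.0249
grip_force: 79.0
```

```bash
python3 chk.py top13; python3 - <<'E'
from h import *
snap('side','side13')
E
```

```text
[0.54155782 0.1977008  0.07683014] F [-0.54506957 -0.34990987 -0.92528047] [-0.0112204   0.07845654  0.00195604] 13.7
yaw -0.6274444649156865 apex [0.65489208 0.11550989] cutter [0.05379089 0.31739215]
((420.5025329589844, 213.9644775390625), (4.702305316925049, 24.223997116088867), 4.085616588592529) padcut [0.00173454 0.0076613 ]
```

>>> carry_out(
  series=[
    {"travel":[0.53,0.72,0],"delta_rot":[0,0,0],"fingers":1},
    {"travel":[0.53,0.72,-0.5],"delta_rot":[0,0,0],"fingers":1},
    {"travel":[0.53,0.72,-0.8],"delta_rot":[0,0,0],"fingers":1},
    {"travel":[0,0,-0.8],"delta_rot":[0,0,0],"fingers":1},
    {"travel":[0,0,-0.36],"delta_rot":[0,0,0],"fingers":1},
  ],
)

```text
clock: 14.38
tcp_pos: [0.5799, 0.2499, 0.0141]
orientation: [-0.001, 0.31, 0.951, -0.001]
wrist_force: [-14.0, -4.2, 93.6]
finger_gap: 0.0249
grip_force: 94.1
```

>>> carry_out(
  series=[
    {"travel":[0,0,-0.03],"delta_rot":[0,0,0],"fingers":1},
    {"travel":[0,0,0],"delta_rot":[0,0,0],"fingers":1},
  ],
)

```text
clock: 14.62
tcp_pos: [0.5812, 0.2504, 0.0148]
orientation: [0.0, 0.31, 0.951, 0.0]
wrist_force: [0.2, -0.0, -1.6]
finger_gap: 0.0245
grip_force: 78.9
```

>>> carry_out(
  series=[
    {"travel":[0,0,0],"delta_rot":[0,0,0],"fingers":-1},
    {"travel":[0,0,0],"delta_rot":[0,0,0],"fingers":-1},
    {"travel":[0,0,0],"delta_rot":[0,0,0],"fingers":-1},
    {"travel":[0,0,0],"delta_rot":[0,0,0],"fingers":-1},
    {"travel":[0,0,0.3],"delta_rot":[0,0,0],"fingers":-1},
  ],
)

```text
clock: 15.25
tcp_pos: [0.5806, 0.2508, 0.0214]
orientation: [-0.001, 0.309, 0.951, -0.0]
wrist_force: [-0.4, -0.1, 0.5]
finger_gap: 0.0851
grip_force: 0.0
```

>>> carry_out(
  series=[
    {"travel":[0,0,0.8],"delta_rot":[0,0,0],"fingers":-1},
    {"travel":[0,0,1],"delta_rot":[0,0,0],"fingers":-1},
    {"travel":[0,0,1],"delta_rot":[0,0,0],"fingers":1},
    {"travel":[0,0,1],"delta_rot":[0,0,0],"fingers":1},
    {"travel":[0,0,1],"delta_rot":[0,0,0],"fingers":1},
  ],
)

```text
clock: 15.88
tcp_pos: [0.5813, 0.2511, 0.1433]
orientation: [0.0, 0.309, 0.951, 0.0]
wrist_force: [0.1, 0.2, -0.4]
finger_gap: 0.0321
grip_force: 0.0
```

```bash
python3 - <<'E'
from h import *
from scipy.optimize import least_squares
snap('side','side14'); snap('top','top14'); s=env.get_state(); print(s['tcp_pos'],s['clock'],s['joint_pos'])
c,n=np.cos(-.024),np.sin(-.024)
def W(p): x,y,z=p; return np.array([.5935+c*x-n*y,-.2005+n*x+c*y,z])
obs=np.array([[251,304],[329,330.5]])
def P(th,xc): 
    b=th-.57; y=.012+.124*np.cos(b); z=.112+.124*np.sin(b); return np.array([proj('side0',W((xc+k*.08,y,z))) for k in (-1,1)])
r=least_squares(lambda p:(P(*p)-obs).ravel(),[1.9,-.005]); print(r.x,r.fun)
# image at present vs initial: stick and pad
for f in('side14',): 
    a=cv2.imread('pics/'+f+'.png')[180:440,190:470]; cv2.imwrite('pics/c7.png',cv2.resize(a,(784,728))[:600])
b=r.x[0]-.57; print('lip',W((r.x[1],.012+.114*np.cos(b),.112+.114*np.sin(b))))
print('axis',W((-.005,.012,.112)),'shutlip',W((-.005,.110,.054)))
E
```

```text
[0.58327443 0.25160415 0.1457106 ] 15.975 [2.80960991e-01 4.58523195e-01 4.97741464e-02 1.15568318e+00
 2.93442939e-05 9.09709423e-01]
[ 2.10691135 -0.00927956] [-3.24375214 -1.59765916  3.09521171  0.96941559]
lip [ 0.58460377 -0.18441973  0.22593456]
axis [ 0.58878941 -0.18838347  0.112     ] shutlip [ 0.59114119 -0.09041169  0.054     ]
```

>>> carry_out(
  series=[
    {"travel":[0,-0.98,0.93],"delta_rot":[0,0,-0.47],"fingers":1},
    {"travel":[0,-0.98,0.93],"delta_rot":[0,0,-0.47],"fingers":1},
    {"travel":[0,-0.98,0.93],"delta_rot":[0,0,-0.47],"fingers":1},
    {"travel":[0,-0.98,0.93],"delta_rot":[0,0,-0.47],"fingers":1},
    {"travel":[0,-0.98,0.93],"delta_rot":[0,0,-0.47],"fingers":1},
  ],
)

```text
clock: 16.6
tcp_pos: [0.5809, 0.1277, 0.2581]
orientation: [-0.0, 0.419, 0.908, -0.0]
wrist_force: [0.4, -0.2, -0.3]
finger_gap: 0.0001
grip_force: 0.0
```

>>> carry_out(
  series=[
    {"travel":[0,-0.98,0.93],"delta_rot":[0,0,-0.47],"fingers":1},
    {"travel":[0,-0.98,0],"delta_rot":[0,0,-0.47],"fingers":1},
    {"travel":[0,-0.98,0],"delta_rot":[0,0,-0.47],"fingers":1},
    {"travel":[0,-0.98,0],"delta_rot":[0,0,-0.47],"fingers":1},
    {"travel":[0,-0.98,0],"delta_rot":[0,0,-0.47],"fingers":1},
  ],
)

```text
clock: 17.23
tcp_pos: [0.581, 0.0052, 0.2806]
orientation: [-0.0, 0.523, 0.852, -0.0]
wrist_force: [0.1, 0.3, 0.4]
finger_gap: -0.0002
grip_force: 0.0
```

```bash
python3 chk.py top15; python3 - <<'E'
from h import *
snap('side','side15'); s=env.get_state(); print(s['joint_pos'],s['orientation'])
a=cv2.imread('pics/side15.png')[180:440,190:470]; b=cv2.imread('pics/top15.png')[165:275,235:485]
cv2.imwrite('pics/c8.png',cv2.resize(a,(646,600)))
E
```

```text
[0.58112066 0.00253092 0.28049962] F [ 0.18326994 -2.24997097  0.08417967] [-0.05402962 -0.06533512  0.00687219] 17.275
yaw -1.1041182103883727 apex [ 0.64410975 -0.12249857] cutter [0.04872332 0.07919348]
((420.39593505859375, 213.9568634033203), (4.916046619415283, 24.223997116088867), 4.085616588592529) padcut [0.00175202 0.00796541]
[-1.31018631e-01  3.19311679e-01  1.73935328e-01  1.42634175e+00
 -5.37890226e-04  9.71023719e-01] [-3.11163025e-04  5.23557353e-01  8.51990266e-01 -4.33502381e-04]
```

View pics/c8.png

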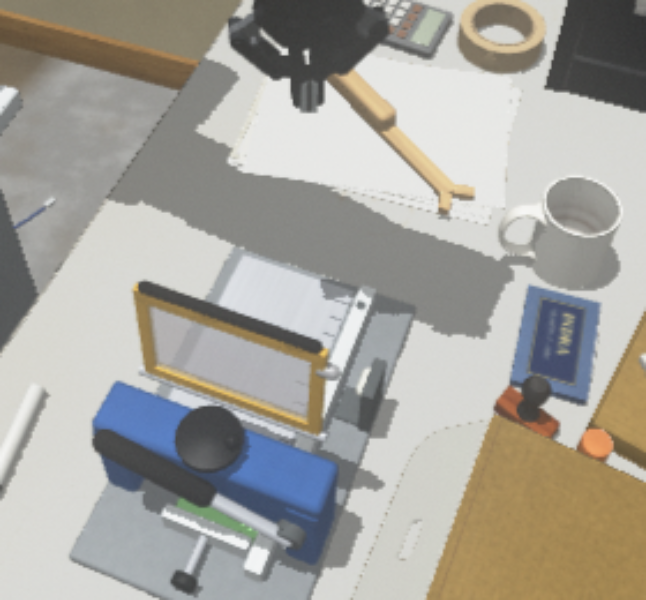

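The crop shows the green pad up against the back gauge under the beam, the stick flat on the papers, and the guard still open. I'll move the closed fingers behind the guard.

>>> carry_out(
  series=[
    {"travel":[0.1,-0.97,0.1],"delta_rot":[0,0,-0.47],"fingers":1},
    {"travel":[0.1,-0.97,0],"delta_rot":[0,0,-0.47],"fingers":1},
    {"travel":[0,-0.97,0],"delta_rot":[0,0,-0.47],"fingers":1},
    {"travel":[0,-0.97,0],"delta_rot":[0,0,-0.47],"fingers":1},
    {"travel":[0,-0.97,0],"delta_rot":[0,0,-0.47],"fingers":1},
  ],
)

```text
clock: 17.95
tcp_pos: [0.5862, -0.1152, 0.2833]
orientation: [-0.0, 0.619, 0.786, 0.0]
wrist_force: [-1.1, -0.5, 0.7]
finger_gap: 0.0
grip_force: 0.0
```

>>> carry_out(
  series=[
    {"travel":[0,-0.97,0],"delta_rot":[0,0,-0.47],"fingers":1},
    {"travel":[0,-0.97,0],"delta_rot":[0,0,-0.47],"fingers":1},
    {"travel":[0,-0.97,0],"delta_rot":[0,0,-0.47],"fingers":1},
    {"travel":[0,-0.97,0],"delta_rot":[0,0,-0.47],"fingers":1},
    {"travel":[0,-0.97,0],"delta_rot":[0,0,-0.47],"fingers":1},
  ],
)

```text
clock: 18.58
tcp_pos: [0.5862, -0.2381, 0.2838]
orientation: [0.0, 0.707, 0.707, 0.0]
wrist_force: [1.4, -0.5, 0.1]
finger_gap: 0.0003
grip_force: 0.0
```

>>> carry_out(
  series=[
    {"travel":[0,0,0],"delta_rot":[0,0,0],"fingers":1},
    {"travel":[0,0,-1],"delta_rot":[0,0,0],"fingers":1},
    {"travel":[0,0,-1],"delta_rot":[0,0,0],"fingers":1},
    {"travel":[0,0,-1],"delta_rot":[0,0,0],"fingers":1},
    {"travel":[0,0,0],"delta_rot":[0,0,0],"fingers":1},
  ],
)

```text
clock: 19.2
tcp_pos: [0.585, -0.2355, 0.2068]
orientation: [-0.002, 0.706, 0.708, -0.0]
wrist_force: [-0.6, -0.7, 0.1]
finger_gap: 0.0002
grip_force: 0.0
```

```bash
python3 - <<'E'
from h import *
ay,az=-.1885,.112
out=[]
for b in np.arange(1.55,-.75,-.15):
    k=np.clip(b/.35,-1,1); q=np.array([ay,az])+.106*np.array([np.cos(b),np.sin(b)])+.004*np.array([-np.sin(b),np.cos(b)])
    out.append([b,q[0]-k*.012,q[1]])
out=np.array(out); print(out.round(3)); print((np.diff(out[:,1:],axis=0)/.025).round(2))
E
```

```text
[[ 1.55  -0.202  0.218]
 [ 1.4   -0.186  0.217]
 [ 1.25  -0.171  0.214]
 [ 1.1   -0.156  0.208]
 [ 0.95  -0.142  0.201]
 [ 0.8   -0.13   0.191]
 [ 0.65  -0.119  0.179]
 [ 0.5   -0.109  0.166]
 [ 0.35  -0.102  0.152]
 [ 0.2   -0.092  0.137]
 [ 0.05  -0.085  0.121]
 [-0.1   -0.079  0.105]
 [-0.25  -0.076  0.09 ]
 [-0.4   -0.077  0.074]
 [-0.55  -0.084  0.06 ]
 [-0.7   -0.093  0.047]]
[[ 0.63 -0.04]
 [ 0.62 -0.13]
 [ 0.6  -0.22]
 [ 0.56 -0.31]
 [ 0.5  -0.39]
 [ 0.44 -0.46]
 [ 0.37 -0.52]
 [ 0.28 -0.57]
 [ 0.4  -0.61]
 [ 0.31 -0.63]
 [ 0.21 -0.64]
 [ 0.12 -0.63]
 [-0.04 -0.61]
 [-0.27 -0.58]
 [-0.35 -0.53]]
```

>>> carry_out(
  series=[
    {"travel":[0,0.67,0.1],"delta_rot":[0,0,0],"fingers":1},
    {"travel":[0,0.67,0.1],"delta_rot":[0,0,0],"fingers":1},
    {"travel":[0,0.63,-0.05],"delta_rot":[0,0,0],"fingers":1},
    {"travel":[0,0.62,-0.13],"delta_rot":[0,0,0],"fingers":1},
    {"travel":[0,0.6,-0.22],"delta_rot":[0,0,0],"fingers":1},
  ],
)

```text
clock: 19.82
tcp_pos: [0.5864, -0.1556, 0.2039]
orientation: [0.0, 0.706, 0.708, 0.0]
wrist_force: [1.5, -0.8, -0.4]
finger_gap: 0.0002
grip_force: 0.5
```

>>> carry_out(
  series=[
    {"travel":[0,0.56,-0.31],"delta_rot":[0,0,0],"fingers":1},
    {"travel":[0,0.5,-0.39],"delta_rot":[0,0,0],"fingers":1},
    {"travel":[0,0.44,-0.46],"delta_rot":[0,0,0],"fingers":1},
    {"travel":[0,0.37,-0.52],"delta_rot":[0,0,0],"fingers":1},
    {"travel":[0,0.28,-0.57],"delta_rot":[0,0,0],"fingers":1},
  ],
)

```text
clock: 20.45
tcp_pos: [0.5861, -0.1025, 0.1464]
orientation: [-0.0, 0.706, 0.708, -0.0]
wrist_force: [0.8, -1.9, -0.2]
finger_gap: -0.0001
grip_force: 1.1
```

```bash
python3 - <<'E'
from h import *
snap('side','side16'); s=env.get_state(); print(s['tcp_pos'],s['wrist_force'],s['orientation'])
a=cv2.imread('pics/side16.png')[180:440,190:470]
cv2.imwrite('pics/c9.png',cv2.resize(a,(646,600)))
E
```

```text
[ 0.58487248 -0.10140346  0.14432634] [-0.56214277  0.51968523 -1.70728911] [-1.85284270e-03  7.06166968e-01  7.08042647e-01 -6.24563729e-04]
```

View pics/c9.png

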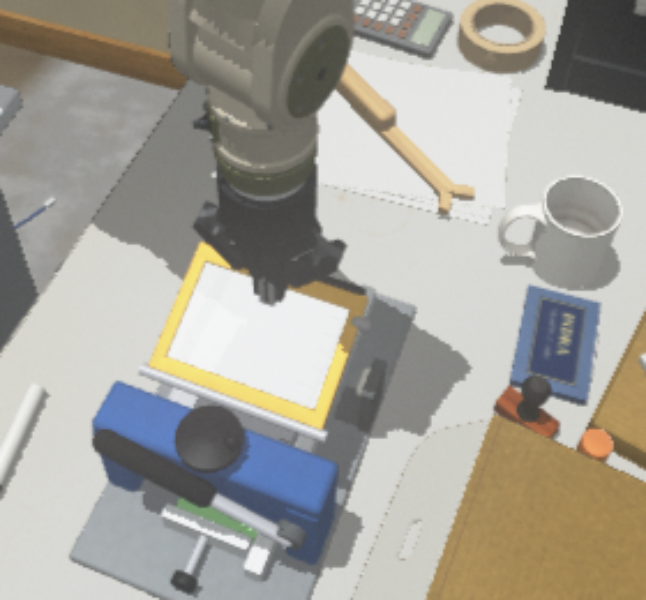

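The fingers are on the guard's edge bar and folding it down. I'll keep going to the catch.

>>> carry_out(
  series=[
    {"travel":[0,0.3,-0.55],"delta_rot":[0,0,0],"fingers":1},
    {"travel":[0,0.25,-0.6],"delta_rot":[0,0,0],"fingers":1},
    {"travel":[0,0.15,-0.63],"delta_rot":[0,0,0],"fingers":1},
    {"travel":[0,0.05,-0.6],"delta_rot":[0,0,0],"fingers":1},
    {"travel":[0,0,0],"delta_rot":[0,0,0],"fingers":1},
  ],
)

```text
clock: 21.12
tcp_pos: [0.585, -0.0838, 0.0862]
orientation: [-0.001, 0.706, 0.708, -0.001]
wrist_force: [0.9, 0.4, 0.3]
finger_gap: 0.0
grip_force: 0.0
```

>>> carry_out(
  series=[
    {"travel":[0,0,-0.3],"delta_rot":[0,0,0],"fingers":1},
    {"travel":[0,0,-0.2],"delta_rot":[0,0,0],"fingers":1},
    {"travel":[0,0,0],"delta_rot":[0,0,0],"fingers":1},
  ],
)

```text
clock: 21.5
tcp_pos: [0.5863, -0.0844, 0.0755]
orientation: [0.0, 0.706, 0.708, 0.0]
wrist_force: [0.5, -0.1, -0.0]
finger_gap: -0.0001
grip_force: 0.0
```

>>> carry_out(
  series=[
    {"travel":[0,0,-0.2],"delta_rot":[0,0,0],"fingers":1},
    {"travel":[0,0,-0.2],"delta_rot":[0,0,0],"fingers":1},
    {"travel":[0,0,0],"delta_rot":[0,0,0],"fingers":1},
  ],
)

```text
clock: 21.88
tcp_pos: [0.5861, -0.0841, 0.0653]
orientation: [-0.0, 0.706, 0.708, 0.0]
wrist_force: [-0.8, 0.8, 0.4]
finger_gap: 0.0001
grip_force: 0.0
```

>>> carry_out(
  series=[
    {"travel":[0,0,-0.15],"delta_rot":[0,0,0],"fingers":1},
    {"travel":[0,0,-0.15],"delta_rot":[0,0,0],"fingers":1},
    {"travel":[0,0,0],"delta_rot":[0,0,0],"fingers":1},
  ],
)

```text
clock: 22.25
tcp_pos: [0.5857, -0.084, 0.0573]
orientation: [-0.001, 0.706, 0.708, -0.0]
wrist_force: [0.0, 0.1, -0.5]
finger_gap: 0.0003
grip_force: 0.0
```

```bash
python3 - <<'E'
from h import *
snap('side','side17'); snap('top','top17'); s=env.get_state(); print(s['tcp_pos'],s['wrist_force'])
c,n=np.cos(-.024),np.sin(-.024)
def W(p): x,y,z=p; return np.array([.5935+c*x-n*y,-.2005+n*x+c*y,z])
im=cv2.imread('pics/side17.png'); h=cv2.cvtColor(im,cv2.COLOR_BGR2HSV); m=cv2.inRange(h,(18,120,120),(32,255,255)); m[:, :230]=0; m[:,380:]=0; m[:260]=0;m[400:]=0
cc=max(cv2.findContours(m,0,1)[0],key=cv2.contourArea); print('yellow hull',cv2.approxPolyDP(cv2.convexHull(cc),4,True).reshape(-1,2).tolist(),m.sum()/255)
for th in (0,.1,.19,.3,.5):
    b=th-.57; print(th,[proj('side17',W((x,.012+r*np.cos(b)-.004*np.sin(b),.112+r*np.sin(b)+.004*np.cos(b)))).round(1).tolist() for x in (-.089,.071) for r in (0,.114)])
E
```

```text
[ 0.58586895 -0.08412627  0.05760619] [-0.45469218  0.03423863  0.01884428]
yellow hull [[256, 337], [281, 316], [343, 340], [327, 364]] 644.0
0 [[254.7, 337.0], [277.4, 314.8], [330.3, 364.6], [345.3, 338.3]]
0.1 [[254.7, 337.1], [278.1, 310.4], [330.3, 364.7], [346.4, 333.8]]
0.19 [[254.6, 337.2], [278.5, 306.7], [330.2, 364.8], [347.2, 330.1]]
0.3 [[254.5, 337.4], [278.8, 302.4], [330.1, 364.9], [348.0, 325.8]]
0.5 [[254.3, 337.6], [278.7, 295.4], [330.0, 365.3], [349.1, 318.9]]
```

The guard outline matches the shut angle. A firm press will confirm it.

>>> carry_out(
  series=[
    {"travel":[0,0,-0.15],"delta_rot":[0,0,0],"fingers":1},
    {"travel":[0,0,-0.15],"delta_rot":[0,0,0],"fingers":1},
    {"travel":[0,0,0],"delta_rot":[0,0,0],"fingers":1},
  ],
)

```text
clock: 22.72
tcp_pos: [0.5865, -0.0845, 0.0526]
orientation: [0.001, 0.706, 0.708, 0.0]
wrist_force: [-4.6, 0.9, 14.3]
finger_gap: -0.0002
grip_force: 6.1
```

>>> carry_out(
  series=[
    {"travel":[0,0,-0.15],"delta_rot":[0,0,0],"fingers":1},
    {"travel":[0,0,-0.1],"delta_rot":[0,0,0],"fingers":1},
    {"travel":[0,0,0],"delta_rot":[0,0,0],"fingers":1},
  ],
)

```text
clock: 23.1
tcp_pos: [0.5878, -0.0838, 0.0511]
orientation: [0.002, 0.706, 0.708, 0.002]
wrist_force: [-12.5, 6.9, 43.7]
finger_gap: -0.0003
grip_force: 19.3
```

>>> carry_out(
  series=[
    {"travel":[0,0,0.4],"delta_rot":[0,0,0],"fingers":1},
    {"travel":[0,0,0.8],"delta_rot":[0,0,0],"fingers":1},
    {"travel":[0,0,1],"delta_rot":[0,0,0],"fingers":1},
    {"travel":[0,0,1],"delta_rot":[0,0,0],"fingers":1},
    {"travel":[0,0,0],"delta_rot":[0,0,0],"fingers":1},
  ],
)

```text
clock: 23.72
tcp_pos: [0.5877, -0.0847, 0.126]
orientation: [0.002, 0.706, 0.708, 0.001]
wrist_force: [-0.1, -0.0, -0.4]
finger_gap: 0.0003
grip_force: 0.0
```

```bash
python3 - <<'E'
from h import *
snap('side','side18')
c,n=np.cos(-.024),np.sin(-.024)
def W(p): x,y,z=p; return np.array([.5935+c*x-n*y,-.2005+n*x+c*y,z])
im=cv2.imread('pics/side18.png'); h=cv2.cvtColor(im,cv2.COLOR_BGR2HSV); m=cv2.inRange(h,(18,120,120),(32,255,255)); m[:, :230]=0; m[:,380:]=0; m[:260]=0;m[400:]=0
cc=max(cv2.findContours(m,0,1)[0],key=cv2.contourArea); print('yellow hull',cv2.approxPolyDP(cv2.convexHull(cc),4,True).reshape(-1,2).tolist())
# green pad behind gauge: changes between views
for f in ('side15','side18'):
    h=cv2.cvtColor(cv2.imread('pics/'+f+'.png'),cv2.COLOR_BGR2HSV); g=cv2.inRange(h,(45,110,60),(75,255,255)); g[:380]=0; ys,xs=np.where(g); print(f,len(xs),xs.mean(),ys.mean())
print(env.get_state()['tcp_pos'])
E
```

```text
yellow hull [[256, 337], [280, 316], [343, 341], [327, 364]]
side15 0 nan nan
side18 0 nan nan
[ 0.58680078 -0.08447609  0.12459911]<stdin>:9: RuntimeWarning: Mean of empty slice.
  ret = ret.dtype.type(ret / rcount)
```

```bash
python3 -c "
from workcell import env
print(env.hand_in())"
```

```text
the job is handed in; nothing more can be done
None
```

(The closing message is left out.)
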